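# Clamp the gauge block in the screw fixture

### The job

Lay the gauge block flat on the bed of the screw fixture, between the two jaws with its long side parallel to the jaw faces and centred on them, setting it down gently rather than dropping it. Then turn the T-handle clockwise until the rising resistance and the half-closed spring gap behind the moving jaw show that the block is firmly clamped, without squeezing that gap fully shut, and let go. Leave the loupe, the suction cup and the hex key where they are.

Things in the scene. Friction and masses are not known exactly. Their poses are not given: they have to be found in the camera images.
- gauge_block: plain grey steel block, 22 (its x) by 45 (its y) by 14 mm high, lying flat and alone on the worktop; origin at the centre of its underside, z up; no wall nearer than about 70 mm, but grey equipment boxes up to 102 mm high stand beyond that on its far side and right, to be passed over
- clamp_fixture: small clamping fixture fixed to the worktop, with an upright T-handle: dark base plate 64 (x) by 180 (y) by 10 mm, screw heads 4 mm high in its corners; light bed 36 mm wide in x, top 26 mm above the worktop; grey screw housing 40 by 34 mm at y = -65 mm, its collar up to 41 mm. Origin: centre of the underside; x across the bed, y from the T-handle to the fixed jaw, z up
- fixed_jaw (a point): middle of the lower edge of the fixed jaw's face, on the bed 55 mm along +y of the fixture; axes as clamp_fixture. The face looks to -y, is 36 mm wide in x; the jaw's top is 43 mm above the worktop. The 45 mm block overhangs the jaws by 4.5 mm at each end, so it can be held by its ends while it is laid in
- moving_jaw (a point): middle of the lower edge of the moving jaw's face, which looks to +y at the fixed jaw; axes as clamp_fixture. The jaw is 36 mm wide in x and 12 mm thick, top 42 mm above the worktop; it starts 30 to 34 mm from the fixed jaw. A carriage 24 mm long follows it on the handle's side, behind a gap of 8 mm
- seat (a point): point on the top of the bed where the centre of the block's underside ends up when clamped, 11 mm before the fixed jaw's face; axes as clamp_fixture. The block's x then lies along this y, either way round. A block laid 1 to 6 mm short of it (towards the handle) is pushed home by the moving jaw
- handle (a point): centre of the T-handle's round cross bar, on the vertical screw axis, 66 mm above the worktop. The bar is 12 mm thick, 88 mm long over its 16 mm end balls and lies along this x axis, on an upright 12 mm stem that stands free for 19 mm under it. z up; turns with the handle
- clamp_screw (a joint): turn of the T-handle in rad, growing clockwise seen from above; starts between 0 and 0.6, stops at 3.4. Each rad moves the carriage and jaw 6 mm towards the fixed jaw; at 0 the jaws are 34 mm apart. Turning it freely takes about 0.32 N m, and it stays where it is left
- jaw_spring (a joint): how far the moving jaw is pushed back on its springs towards its carriage, in m: 0 = free (8 mm gap), 0.008 = gap shut. 0 until the block is pinched by both jaws, then it grows about 6 mm per rad of handle turn, with 8 N of clamping force (0.05 N m more at the handle) per mm. Right when about half closed, 0.004
- loupe: black magnifier, 36 mm across, 32 mm high, standing on the worktop, not to be moved; origin at the centre of its underside
- suction_cup_1: black bellows suction cup, 25 mm across, 30 mm high, standing on the worktop, not to be moved; origin at the centre of its underside
- hex_key_0: black bent hex key, 29 by 88 by 5 mm, lying on the worktop, not to be moved; origin at the centre of its underside

How it is judged:
On the way, in this order (a step that is already met when the one before it is completed fails the run):
1. the block, still held by the fingers, is down on the bed between the open jaws (contact force between the fingers and gauge_block above 0.5 N and z of gauge_block in the frame of seat between -0.003 and 0.006 m and horizontal distance between gauge_block and seat below 0.018 m and value of joint jaw_spring below 0.001 m), for 0.04 s.
2. the jaw is tightened on the block by the T-handle (value of joint jaw_spring above 0.0018 m and contact force between jaw_spring and gauge_block above 8 N), for 0.2 s.
At the end, for the whole second after the job is handed in: The block lies flat on the bed (within 2 mm and 0.08 rad), square against the fixed jaw (within 2.5 mm and 0.08 rad), centred on the jaws within 7 mm, at rest, and clamped: the moving jaw is pushed back on its springs by 1.8 to 6.5 mm (value of joint jaw_spring between 0.0018 and 0.0065 m and x of gauge_block in the frame of seat between -0.007 and 0.007 m and y of gauge_block in the frame of seat between -0.0025 and 0.0025 m and z of gauge_block in the frame of seat between -0.002 and 0.002 m and angle between the x axis of gauge_block and the y axis of clamp_fixture, either way round below 0.08 rad and angle between gauge_block's own z axis and vertical below 0.08 rad and linear speed of gauge_block below 0.02 m/s); the robot touches nothing.
It fails at once if the clamp is overtightened: the spring gap is squeezed shut (jaw pushed back more than 7.3 mm) (value of joint jaw_spring above 0.0073 m).
It fails at once if the loupe, suction cup or hex key is moved by more than 20 mm (distance of any of loupe, suction_cup_1, hex_key_0 from where it was at the start of the episode above 0.02 m).
It also fails if it takes over 58 s, if anything falls off the work surface, if the arm or the gripper's body presses on something with over 40 N, if the wrist force passes 120 N, or if a joint passes its speed limit or range.

### The arm

A 7-joint arm with a two-finger parallel gripper is mounted at the origin on a cart in front of the work surface, level with it; the furniture and walls round the work are solid. World frame = base frame: x ahead of the robot, y to its left, z up, the work surface at z = 0. Lengths are in m, angles in rad, forces in N, time in s.
With the tool pointing down it reaches from about 0.425 to 0.925 m from the base axis. Payload 6.8 kg.
Tool frame: the origin (TCP) lies midway between the tips of the shut fingers; the grasp point (between the pads) lies 19 mm behind it; z points along the fingers, y is the line along which they close (so a half turn about z gives the same grasp; the last joint's range is limited). The gripper opens to 85 mm and grips with 20 to 120 N. Pads are 22 mm wide; open, the fingers measure 114 mm over their backs; the gripper's body (76 mm by 85 mm) begins 54 mm behind the grasp point. The pads swing forward as they close: fully open they stand 13 mm farther back than shut.
Start: joints at [0.598, 0.477, 0.022, 1.555, -0.011, 1.109, -0.083], TCP at [0.514, -0.438, 0.231] pointing down, gripper open.
Joint ranges: [-2.96, 2.96], [-0.34, 2.1], [-1.41, 1.46], [0.24, 2.44], [-1.37, 4.51], [0.17, 1.92], [-2.96, 2.96]. Speed limits (rad/s): [2.39, 2.39, 3.14, 3.14, 3.14, 3.14, 3.14].

### API

Orientations are given as a unit quaternion [w, x, y, z].
In Python, from station import bot, imaging gives the robot as it stands.
- The arm moves only by the tool move_arm, never from a script. Its argument "commands" is a list that holds one entry, the list of rows, each a list of 7 numbers: the shift along the tool's x, y, z in m, then the turn, a rotation vector about the tool's x, y, z in degrees, then the finger opening in m, from 0 to 0.0854. In form: [[[x, y, z, rx, ry, rz, grip], ...]]. A call has 1 to 20 rows; each row shifts and turns the commanded pose from where the row before left it, along the tool's axes as they then stand; what a row does not reach is not made up. A row lasts 1/8 s, in which the tool goes at most 62.5 mm and 10.7 degrees, less where a joint would pass 70% of its speed; a pose out of reach is approached as far as the arm can. A call is refused whole if a number of a shift passes 0.0625 or a number of a turn 10.7, either way. A call with a gripper value outside its range is refused whole. The fingers move at their own pace and stop on an object; "squeeze" is the grip in N (left out, the last holds). Time passes only in rows, so rows that do not move let the fingers close. It gives the time, the measured TCP pose, the force, the opening and the grip force at its end, in the units of the state.
- bot.get_obs(): the state, without advancing time (a new reading comes with each control period).
- imaging.read_camera(name): name is "scene" or "side" or "wrist"; returns the picture (384x512x3 uint8, red, green, blue); there is no depth.
- imaging.calibration(name): a dict with "intrinsics" (3x3 intrinsics, pixels), "extrinsics" (4x4, takes a point from camera to world coordinates); the wrist camera has in their place "mount" (4x4, takes a point from camera to tool coordinates, whose origin is the TCP and whose axes are the flange's). Camera axes: x right, y down, z forward; pixel columns grow to the right and rows downward; lengths in m; the calibration is good to about 2 mm. A picture is of the moment at which its call begins: read the wrist's pose just before it. calibration takes no time and is no camera call.
- bot.hand_in(): hands the job in; it is judged then, once.
The state is a dict: "t": time; "q": joint angles; "joint_vel": joint speeds; "joint_torque": joint torques, N m; "eef_pos": TCP position; "tool_rot": TCP orientation; "contact_force": force on the tool from outside, world axes, zero at the start; "torque": the same for the moment, N m; "gripper_width": opening from 0.0 (shut) to 1.0 (fully open); "grasp_force": force on a finger pad.
Only numpy, scipy, OpenCV 4.12 (cv2) and the standard library are available. Lean on these libraries where they do the work, as an engineer would, in place of code of your own. Each camera call takes 0.05 s, during which the arm holds its last target. There are 200 camera calls.

## Working session

There is one attempt and no reset: what is moved stays moved. The work goes in short steps, Python scripts to look and compute and a tool call to move; the robot and the scene stay as the last step left them, time stands still between calls to the robot, and variables do not carry over. Pictures are saved under pics/ and viewed, at most 10 in all, crops included, and the job is handed in when it is done.

Besides the shell and the picture viewer there is one more tool, called after "Call:" as name(argument=value, ...) on one line, values as JSON. move_arm: Moves the arm, as the interface text tells. Its arguments: {"type":"object","properties":{"commands":{"type":"array","items":{"type":"array","items":{"type":"array","items":{"type":"number"}}}},"squeeze":{"type":"number"}},"required":["commands"]}

```bash
mkdir -p pics; python3 - <<'E'
from station import bot, imaging
import cv2,numpy as np
o=bot.get_obs();print({k:np.round(v,4) for k,v in o.items()})
for n in ("scene","side","wrist"):
    im=imaging.read_camera(n)
    cv2.imwrite(f"pics/{n}0.png",im[:,:,::-1]); c=imaging.calibration(n);print(n,{k:np.round(v,4).tolist() for k,v in c.items()})
a=[cv2.imread(f"pics/{n}0.png") for n in("scene","side")]
cv2.imwrite("pics/a.png",cv2.resize(a[0],(800,600)));cv2.imwrite("pics/b.png",cv2.resize(a[1],(800,600)))
E
```

```text
{'t': np.float64(0.0), 'q': array([ 0.5979,  0.4778,  0.0224,  1.5565, -0.0115,  1.1093, -0.0831]), 'joint_vel': array([-0.0014,  0.0001,  0.    ,  0.0008,  0.0009,  0.001 , -0.0017]), 'joint_torque': array([-0.00000e+00, -5.96451e+01,  1.60770e+00, -2.81199e+01,
        1.24000e-02,  9.50000e-03,  0.00000e+00]), 'eef_pos': array([ 0.5132, -0.4376,  0.2303]), 'tool_rot': array([-8.000e-04,  9.080e-01,  4.191e-01, -5.000e-04]), 'contact_force': array([ 0.0896, -0.3079, -0.4943]), 'torque': array([-0.0865, -0.0129, -0.0152]), 'grasp_force': np.float64(0.0), 'gripper_width': np.float64(0.9979)}
scene {'intrinsics': [[427.6929, 0.0, 251.9447], [0.0, 427.6929, 186.5199], [0.0, 0.0, 1.0]], 'extrinsics': [[0.7701, -0.3533, 0.5311, -0.0797], [-0.6379, -0.4348, 0.6357, -0.8701], [0.0064, -0.8283, -0.5602, 0.7403], [0.0, 0.0, 0.0, 1.0]]}
side {'intrinsics': [[460.7723, 0.0, 260.6912], [0.0, 460.7723, 193.8894], [0.0, 0.0, 1.0]], 'extrinsics': [[0.7865, -0.4704, 0.4002, 0.1351], [-0.6175, -0.6123, 0.4938, -0.6178], [0.0128, -0.6355, -0.772, 0.8176], [0.0, 0.0, 0.0, 1.0]]}
wrist {'intrinsics': [[294.9419, 0.0, 250.132], [0.0, 294.9419, 192.2445], [0.0, 0.0, 1.0]], 'mount': [[0.0012, -0.9565, -0.2919, 0.0742], [1.0, 0.0011, 0.0004, -0.0004], [-0.0, -0.2919, 0.9565, -0.1437], [0.0, 0.0, 0.0, 1.0]]}
```

View pics/a.png

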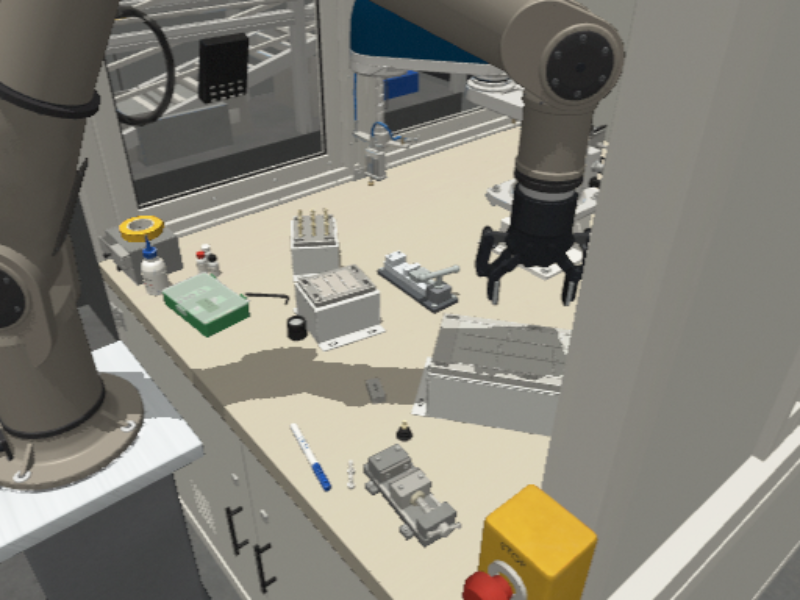

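View pics/b.png

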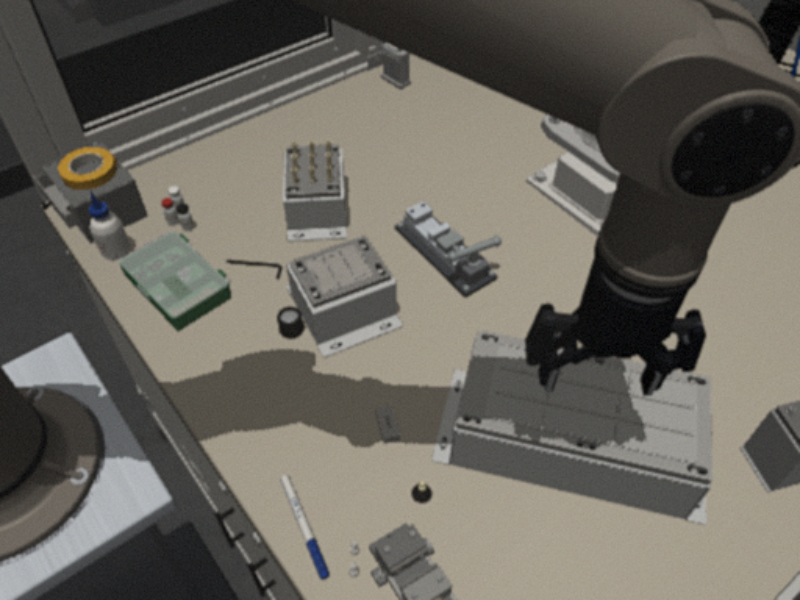

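The scene picture shows the block at about (375,388) and the fixture at about (420,280). The side picture shows the block at (387,422) and the fixture at (445,245), with the T-bar at about (475,247). Next I'll enlarge these.

```bash
python3 - <<'E'
import cv2,numpy as np
s=cv2.imread("pics/side0.png");c=cv2.imread("pics/scene0.png")
r=lambda i,x,y,w,h,k:cv2.resize(i[y:y+h,x:x+w],None,fx=k,fy=k,interpolation=cv2.INTER_CUBIC)
L=r(s,246,124,80,70,7) # 560x490
print(L.shape)
cv2.imwrite("pics/c1.png",L)
cv2.imwrite("pics/c2.png",np.vstack([r(c,234,154,70,50,8)[:, :560],cv2.hconcat([r(s,232,250,35,25,8),r(c,225,235,35,25,8)])]))
E
```

```text
(490, 560, 3)
```

View pics/c1.png

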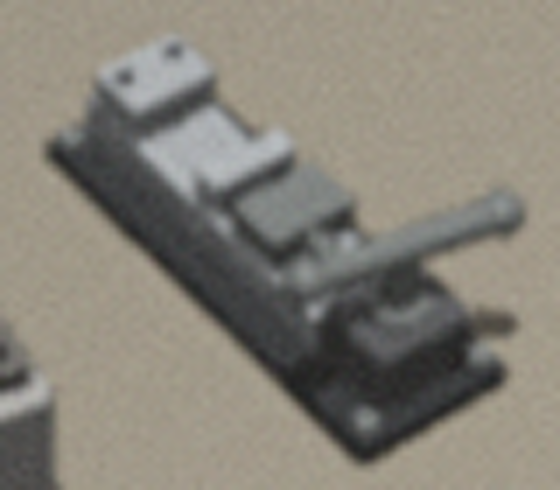

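View pics/c2.png

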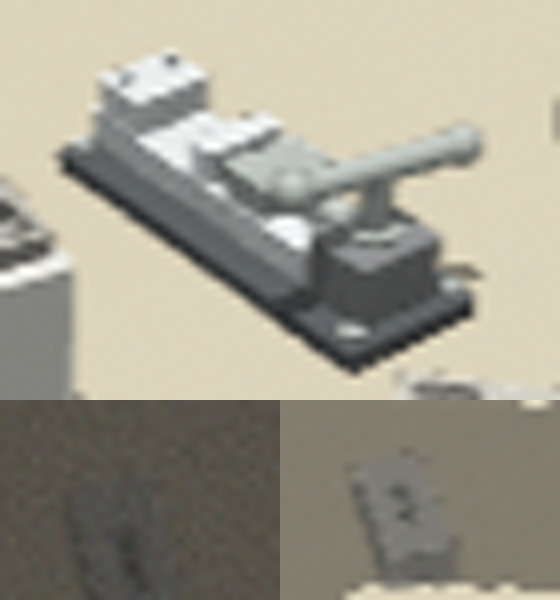

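Enlarged crops:
- **Side:** base corners at about (365,462), (505,378) and (48,150), jaw top front corners at (135,117) and (215,77), handle balls at (305,280) and (510,212).
- **Scene:** base corners at about (355,372), (472,312) and (62,155), balls at (293,188) and (462,145).
- **Block top:** corners at about (350,467), (415,455), (455,540) and (388,560).

```bash
cat > h.py <<'E'
import numpy as np
from scipy.spatial.transform import Rotation as R
from scipy.optimize import least_squares
from station import bot, imaging
def cam(n):
    c=imaging.calibration(n);return np.array(c["intrinsics"]),(np.array(c["extrinsics"]) if "extrinsics" in c else None)
def wcam(pos,quat):
    c=imaging.calibration("wrist");T=np.eye(4);T[:3,:3]=R.from_quat(np.roll(quat,-1)).as_matrix();T[:3,3]=pos
    return np.array(c["intrinsics"]),T@np.array(c["mount"])
def proj(KE,P):
    K,E=KE;p=(np.asarray(P)-E[:3,3])@E[:3,:3];p=p@K.T;return p[:,:2]/p[:,2:]
def back(KE,uv,z):
    K,E=KE;d=E[:3,:3]@np.linalg.solve(K,[uv[0],uv[1],1]);return E[:3,3]+d*(z-E[2,3])/d[2]
def place(p,P):
    x,y,a=p[:3];P=np.asarray(P,float);c,s=np.cos(a),np.sin(a)
    return np.c_[x+c*P[:,0]-s*P[:,1],y+s*P[:,0]+c*P[:,1],P[:,2]]
def fit(views,p0):  # views: list of (KE, model pts, pixels)
    f=lambda p:np.concatenate([(proj(k,place(p,P))-u).ravel() for k,P,u in views])
    r=least_squares(f,p0,loss="soft_l1");return r.x,f(r.x)
E
cat > m.py <<'E'
from h import *
px=lambda uv,k,o:(np.array(uv,float)+.5)/k-.5+np.array(o)
S=cam("side");C=cam("scene")
M=np.array([[-32,-90,0],[32,-90,0],[-32,90,0],[-18,55,43],[18,55,43]])/1e3
u=px([[365,462],[505,378],[46,150],[135,117],[215,77]],7,(246,124))
v=px([[355,372],[472,312],[62,160],[138,103],[210,78]],8,(234,154))
near=back(S,u[0],0);left=back(S,u[2],0);d=left-near;print(near,left,np.linalg.norm(d))
yaw=np.arctan2(-d[0],d[1]);mid=(near+left)/2
x0=[mid[0]+.032*np.cos(yaw),mid[1]+.032*np.sin(yaw),yaw]
for vs in ([(S,M,u)],[(C,M,v)],[(S,M,u),(C,M,v)]):
    p,r=fit(vs,x0);print(p.round(4),np.degrees(p[2]),r.round(1))
b=[px([[305,280],[510,212]],7,(246,124)),px([[293,188],[462,145]],8,(234,154))]
for k,q in zip((S,C),b):
    e=np.array([back(k,w,.066) for w in q]);d=e[1]-e[0];print("bar",e.round(4).tolist(),np.linalg.norm(d),np.degrees(np.arctan2(d[1],d[0])),e.mean(0))
print("handle pred",place(p,[[0,-.065,.066],[0,.044,.026]]))
q=px([[70,67],[135,55],[175,140],[108,160]],8,(225,235));e=np.array([back(C,w,.014) for w in q])
print(e.round(4),e.mean(0),[np.linalg.norm(e[i]-e[i-1]) for i in range(4)])
d=e[2]+e[3]-e[0]-e[1];print("block long dir",np.degrees(np.arctan2(d[1],d[0])))
E
python3 m.py
```

```text
[ 0.63508588 -0.13695219  0.        ] [0.64034151 0.04366831 0.        ] 0.18069694201856698
[ 0.6674 -0.0487 -0.0194] -1.1114592967396892 [-0.1  0.6  0.6  0.3 -0.6  0.9 -0.1 -1.3  0.2 -1.6]
[ 0.6687 -0.044  -0.0261] -1.4948378873242278 [-0.5  0.2  0.8  0.1 -0.5  0.8  0.2 -0.4  0.1 -0.9]
[ 0.6678 -0.0472 -0.0224] -1.2839609383652455 [-0.6  0.1  0.2 -0.1 -0.8  0.5 -0.3 -1.7 -0.  -2.   0.1  0.8  1.4  0.6
 -0.2  1.3  0.5  0.1  0.4 -0.4]
bar [[0.6294, -0.1067, 0.066], [0.7022, -0.1243, 0.066]] 0.07485489135215888 -13.536663985320192 [ 0.66583157 -0.11550598  0.066     ]
bar [[0.6321, -0.1006, 0.066], [0.7005, -0.1181, 0.066]] 0.07054530089525579 -14.388498992768076 [ 0.66629834 -0.1093164   0.066     ]
handle pred [[ 0.66629862 -0.11219548  0.066     ]
 [ 0.66874104 -0.00322285  0.026     ]]
[[ 0.4093 -0.2128  0.014 ]
 [ 0.4288 -0.2213  0.014 ]
 [ 0.4139 -0.26    0.014 ]
 [ 0.3924 -0.2539  0.014 ]] [ 0.41110621 -0.23699479  0.014     ] [np.float64(0.04450399109818368), np.float64(0.021300424210759596), np.float64(0.04143650905938529), np.float64(0.022368585652002882)]
block long dir -111.78435763865758
```

Call:
move_arm(commands=[[[0.017, -0.041, 0.006, 0, 0, 0, 0.0854], [0.017, -0.041, 0.006, 0, 0, 0, 0.0854], [0.017, -0.041, 0.006, 0, 0, 0, 0.0854], [0.017, -0.041, 0.006, 0, 0, 0, 0.0854], [0.017, -0.041, 0.006, 0, 0, 0, 0.0854], [0, 0, 0, 0, 0, -10, 0.0854], [0, 0, 0, 0, 0, -10, 0.0854], [0, 0, 0, 0, 0, -10, 0.0854], [0, 0, 0, 0, 0, -10, 0.0854], [0, 0, 0, 0, 0, -10, 0.0854], [0, 0, 0, 0, 0, -10, 0.0854], [0, 0, 0, 0, 0, -10, 0.0854], [0, 0, 0, 0, 0, -10, 0.0854], [0, 0, 0, 0, 0, -10, 0.0854], [0, 0, 0, 0, 0, -10, 0.0854], [0, 0, 0, 0, 0, -8.5, 0.0854], [0, 0, 0, 0, 0, 0, 0.0854], [0, 0, 0, 0, 0, 0, 0.0854], [0, 0, 0, 0, 0, 0, 0.0854]]])

```text
t: 2.52
eef_pos: [0.4128, -0.2402, 0.2013]
tool_rot: [0.0, 0.191, 0.982, -0.0]
contact_force: [0.5, 0.4, -0.1]
gripper_width: 1.004
grasp_force: 0.0
```

```bash
cat >> h.py <<'E'
import cv2
def shot(name,crop=None,k=1):
    o=bot.get_obs();im=imaging.read_camera("wrist")[:,:,::-1]
    cv2.imwrite(f"pics/{name}_raw.png",im);np.savez(f"pics/{name}.npz",p=o["eef_pos"],r=o["tool_rot"])
    if crop: x,y,w,h=crop;im=im[y:y+h,x:x+w]
    cv2.imwrite(f"pics/{name}.png",cv2.resize(im,None,fx=k,fy=k,interpolation=cv2.INTER_CUBIC))
    m=R.from_quat(np.roll(o["tool_rot"],-1)).as_matrix();print(o["eef_pos"].round(4),"psi",np.degrees(np.arctan2(m[1,0],m[0,0])),"down",m[:,2].round(4),"q",o["q"].round(3),"t",o["t"])
    return wcam(o["eef_pos"],o["tool_rot"])
def load(name):
    d=np.load(f"pics/{name}.npz");return wcam(d["p"],d["r"])
E
python3 - <<'E'
from h import *
k=shot("w1",None,1.5);print(proj(k,[[.411,-.237,.014]]))
E
```

```text
[ 0.4128 -0.2402  0.2013] psi 157.9597221178889 down [-0. -0. -1.] q [ 0.656  0.205 -0.293  2.03   0.074  0.917  1.51 ] t 2.525
[[252.05238006 167.83517591]]
```

View pics/w1.png

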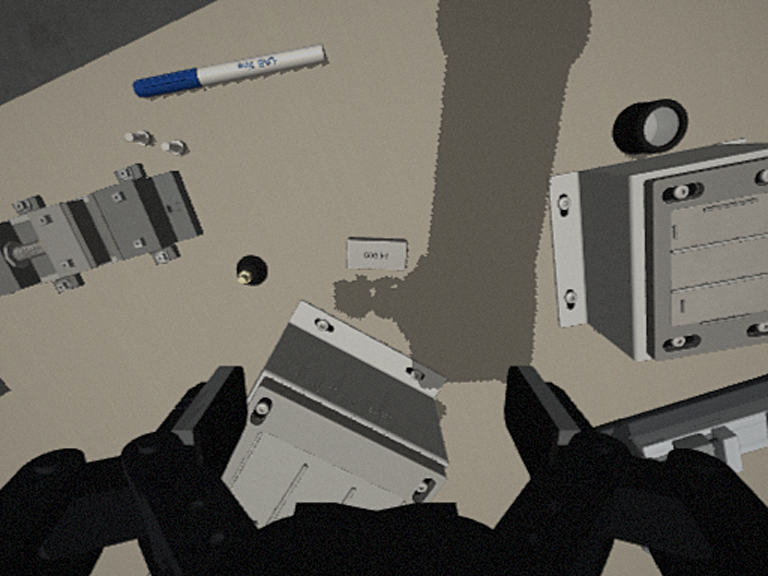

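The block lies at about (377,254), where it was predicted, and its long side runs nearly along tool y. I'll refine with a crop.

```bash
python3 - <<'E'
import cv2
im=cv2.imread("pics/w1_raw.png")[150:190,222:280]
cv2.imwrite("pics/w1c.png",cv2.resize(im,None,fx=12,fy=12,interpolation=cv2.INTER_CUBIC))
E
```

```text
(no output)
```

View pics/w1c.png

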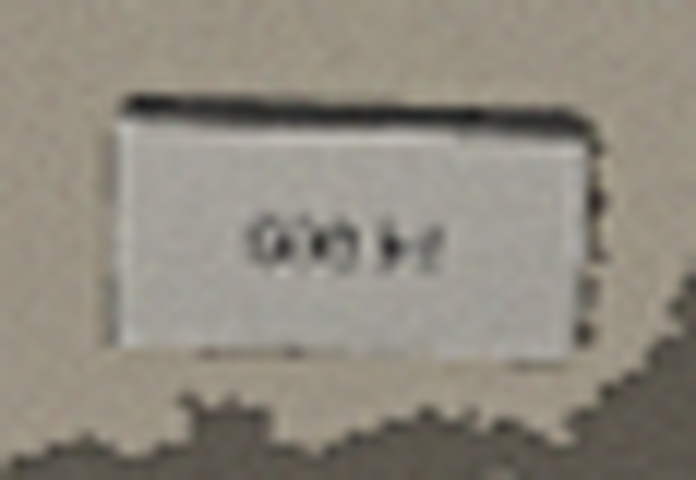

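The top face corners are at (118,122), (588,138), (577,353) and (115,345) in the crop.

```bash
python3 - <<'E'
from h import *
k=load("w1");u=(np.array([[118,122],[588,138],[577,353],[115,345]])+.5)/12-.5+[222,150]
e=np.array([back(k,w,.014) for w in u]);print(e.round(4),[np.linalg.norm(e[i]-e[i-1]).round(4) for i in range(4)])
M=np.array([[-11,22.5,14],[-11,-22.5,14],[11,-22.5,14],[11,22.5,14]])/1e3
c=e.mean(0);d=e[0]+e[3]-e[1]-e[2];a=np.arctan2(d[1],d[0])
for s in(0,1):
    p,r=fit([(k,M,u)],[c[0],c[1],a-np.pi/2+s*np.pi]);print(p,"long",np.degrees(p[2])+90,r.round(1))
T=np.load("pics/w1.npz");m=R.from_quat(np.roll(T["r"],-1)).as_matrix();print("shift tool",m.T@(np.r_[p[:2],0.0]-T["p"]))
E
```

```text
[[ 0.3935 -0.2553  0.014 ]
 [ 0.4116 -0.2146  0.014 ]
 [ 0.4308 -0.223   0.014 ]
 [ 0.4134 -0.264   0.014 ]] [np.float64(0.0218), np.float64(0.0445), np.float64(0.021), np.float64(0.0446)]
[ 0.42799412 -0.2455643  -3.49213961] long -110.08486092183747 [ 0.5 33.7 -0.4 31.2  0.2 -5.  -0.3 -3. ]
[ 0.40537782 -0.25651483 -0.35447966] long 69.68981147217842 [ 22.4  -0.1 -56.3  -0.3 -54.2   0.5  23.2   0.1]
shift tool [ 0.00078372 -0.01789054  0.20128523]
```

Call:
move_arm(commands=[[[0.001, 0.0005, 0.04, 0, 0, 1.5, 0.065], [0, 0, 0.04, 0, 0, 0, 0.065], [0, 0, 0.04, 0, 0, 0, 0.065], [0, 0, 0.04, 0, 0, 0, 0.065], [0, 0, 0.025, 0, 0, 0, 0.065], [0, 0, 0.01, 0, 0, 0, 0.065], [0, 0, 0.004, 0, 0, 0, 0.065], [0, 0, 0.003, 0, 0, 0, 0.065], [0, 0, 0, 0, 0, 0, 0.065], [0, 0, 0, 0, 0, 0, 0.065]]], squeeze=40)

```text
t: 3.82
eef_pos: [0.4124, -0.2396, -0.0002]
tool_rot: [0.0, 0.203, 0.979, -0.0]
contact_force: [0.5, 0.1, -0.1]
gripper_width: 0.759
grasp_force: 0.0
```

Call:
move_arm(commands=[[[0, 0, 0, 0, 0, 0, 0.04], [0, 0, 0, 0, 0, 0, 0.04], [0, 0, 0, 0, 0, 0, 0.04], [0, 0, 0, 0, 0, 0, 0.04], [0, 0, 0, 0, 0, 0, 0.04], [0, 0, 0, 0, 0, 0, 0.04]]])

```text
t: 4.58
eef_pos: [0.4123, -0.2396, -0.0001]
tool_rot: [0.0, 0.203, 0.979, -0.0]
contact_force: [-1.1, 0.9, 7.0]
gripper_width: 0.517
grasp_force: 40.7
```

Call:
move_arm(commands=[[[0, 0, -0.02, 0, 0, 0, 0.04], [0, 0, -0.045, 0, 0, 0, 0.04], [0, 0, -0.045, 0, 0, 0, 0.04], [0, 0, -0.045, 0, 0, 0, 0.04], [0, 0, -0.045, 0, 0, 0, 0.04], [-0.019, 0.0368, 0, 0, 0, 0, 0.04], [-0.019, 0.0368, 0, 0, 0, 0, 0.04], [-0.019, 0.0368, 0, 0, 0, 0, 0.04], [-0.019, 0.0368, 0, 0, 0, 0, 0.04], [-0.019, 0.0368, 0, 0, 0, 0, 0.04], [-0.019, 0.0368, 0, 0, 0, 0, 0.04], [-0.019, 0.0368, 0, 0, 0, 0, 0.04], [-0.019, 0.0368, 0, 0, 0, 0, 0.04]]])

```text
t: 6.2
eef_pos: [0.6692, -0.0291, 0.1989]
tool_rot: [-0.0, 0.203, 0.979, -0.0]
contact_force: [0.5, 0.0, -1.0]
gripper_width: 0.517
grasp_force: 41.7
```

Call:
move_arm(commands=[[[0, 0, 0, 0, 0, 9.7, 0.04], [0, 0, 0, 0, 0, 9.7, 0.04], [0, 0, 0, 0, 0, 9.7, 0.04], [0, 0, 0, 0, 0, 9.7, 0.04], [0, 0, 0, 0, 0, 9.7, 0.04], [0, 0, 0, 0, 0, 9.7, 0.04], [0, 0, 0, 0, 0, 9.7, 0.04], [0, 0, 0, 0, 0, 0, 0.04], [0, 0, 0, 0, 0, 0, 0.04], [0, 0, 0, 0, 0, 0, 0.04]]])

```text
t: 7.45
eef_pos: [0.6686, -0.0299, 0.1992]
tool_rot: [-0.0, 0.715, 0.699, -0.0]
contact_force: [1.1, 0.3, -1.2]
gripper_width: 0.512
grasp_force: 41.7
```

```bash
python3 - <<'E'
from h import *
k=shot("w2",None,1.5);print(bot.get_obs()["grasp_force"],proj(k,place([.6678,-.0472,-.0224],[[-.018,.055,.043],[.018,.055,.043],[0,-.065,.066]]))*1.5)
E
```

```text
[ 0.6686 -0.0299  0.1992] psi 88.75000228809839 down [-2.e-04  1.e-04 -1.e+00] q [ 0.029  0.499 -0.11   1.595  0.06   1.051 -0.119] t 7.45
41.680158376693726 [[348.3640759  210.62800193]
 [401.88079791 210.71923022]
 [374.84563258 386.95083853]]
```

View pics/w2.png

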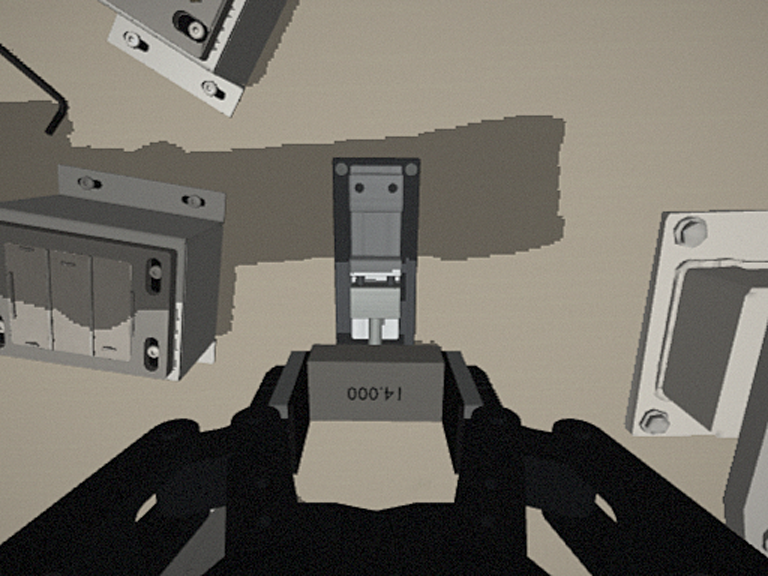

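The base's far corners are at about (333,158) and (420,158), and the jaw's front top edge is at about row 211, close to the prediction. The block is held squarely. I'll enlarge for a fine measurement.

```bash
python3 - <<'E'
import cv2
im=cv2.imread("pics/w2_raw.png")[100:232,216:286]
im=cv2.convertScaleAbs(im,alpha=1.3)
im=cv2.resize(im,None,fx=8,fy=8,interpolation=cv2.INTER_CUBIC)
cv2.imwrite("pics/w2c.png",cv2.hconcat([im[:560,:400+160],im[:0]]) if 0 else im[:590])
E
```

```text
(no output)
```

View pics/w2c.png

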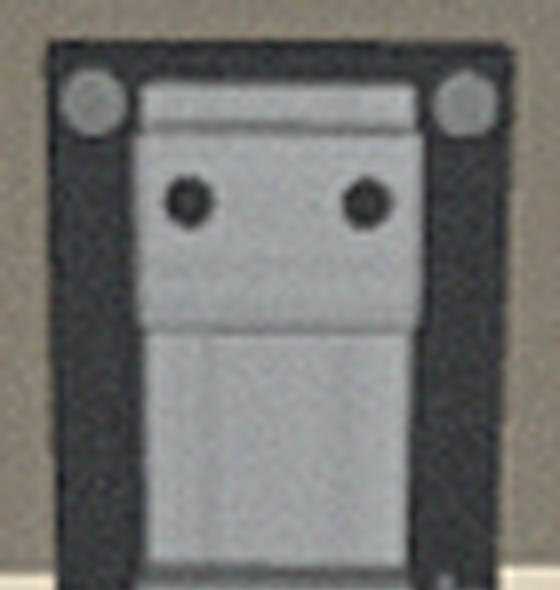

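Crop: base corners at (50,45) and (510,45), fixed jaw front top edge from (137,328) to (418,328). The moving jaw's face runs from row 566 (foot) to about 582 (top).

```bash
python3 - <<'E'
from h import *
k=load("w2");px=lambda u:(np.array(u,float)+.5)/8-.5+[216,100]
u=px([[49,43],[511,45],[137,328],[418,328]])
M=np.array([[-32,90,10],[32,90,10],[-18,55,43],[18,55,43]])/1e3
p,r=fit([(k,M,u)],[.668,-.047,-.02]);print(p.round(4),np.degrees(p[2]),r.round(2))
print("jaw z=.043",[back(k,w,.043).round(4) for w in u[2:]])
f=place(p,[[0,.055,.026]])[0]
for row,z in((566,.026),(582,.042)):
    print("gap",f[1]-back(k,px([[275,row]])[0],z)[1])
s=place(p,[[0,.044,0],[0,.0405,0],[0,-.065,0]]);print("seat,target,handle",s)
# held block: visible top edge corners in w2 (1.5x): near top corners
q=(np.array([[308,361],[445,361],[445,419],[310,419]])+.5)/1.5-.5
o=np.load("pics/w2.npz")["p"]
for z in(.008,.010,.012,.014):
    e=np.array([back(k,w,o[2]+z) for w in q]);print(z,(e.mean(0)-o).round(4),[np.linalg.norm(e[i]-e[i-1]).round(4) for i in range(4)])
E
```

```text
[ 0.6678 -0.0478 -0.0259] -1.4865281653528346 [-0.81 -0.49  0.59 -0.41 -0.2   0.37  0.33  0.56]
jaw z=.043 [array([0.6515, 0.008 , 0.043 ]), array([0.6869, 0.0073, 0.043 ])]
gap 0.03405021619986161
gap 0.03257413696261749
seat,target,handle [[ 0.66897038 -0.00379538  0.        ]
 [ 0.66887959 -0.0072942   0.        ]
 [ 0.66614272 -0.11275869  0.        ]]
0.008 [ 0.0001 -0.0036  0.008 ] [np.float64(0.0225), np.float64(0.0462), np.float64(0.0225), np.float64(0.0476)]
0.01 [ 0.0001 -0.0025  0.01  ] [np.float64(0.0222), np.float64(0.0456), np.float64(0.0222), np.float64(0.0469)]
0.012 [ 0.0001 -0.0013  0.012 ] [np.float64(0.0218), np.float64(0.0449), np.float64(0.0219), np.float64(0.0462)]
0.014 [ 0.0001 -0.0002  0.014 ] [np.float64(0.0215), np.float64(0.0442), np.float64(0.0215), np.float64(0.0455)]
```

Call:
move_arm(commands=[[[0.0224, 0.0003, 0, 0, 0, 0, 0.04], [0, 0, 0.03, 0, 0, 0, 0.04], [0, 0, 0.04, 0, 0, 0, 0.04], [0, 0, 0.04, 0, 0, 0, 0.04], [0, 0, 0.03, 0, 0, 0, 0.04], [0, 0, 0.015, 0, 0, 0, 0.04], [0, 0, 0.01, 0, 0, 0, 0.04], [0, 0, 0.003, 0, 0, 0, 0.04], [0, 0, 0, 0, 0, 0, 0.04], [0, 0, 0, 0, 0, 0, 0.04]]])

```text
t: 8.75
eef_pos: [0.6702, -0.0074, 0.0323]
tool_rot: [0.001, 0.715, 0.699, 0.001]
contact_force: [0.4, 0.8, -0.9]
gripper_width: 0.513
grasp_force: 41.7
```

Call:
move_arm(commands=[[[0, 0, 0.002, 0, 0, 0, 0.04], [0, 0, 0.001, 0, 0, 0, 0.04], [0, 0, 0.001, 0, 0, 0, 0.04], [0, 0, 0, 0, 0, 0, 0.04], [0, 0, 0, 0, 0, 0, 0.04]]])

```text
t: 9.38
eef_pos: [0.6695, -0.0074, 0.0273]
tool_rot: [-0.0, 0.715, 0.699, -0.0]
contact_force: [0.1, 0.1, 0.2]
gripper_width: 0.516
grasp_force: 41.7
```

Call:
move_arm(commands=[[[0, 0, 0.001, 0, 0, 0, 0.04], [0, 0, 0.001, 0, 0, 0, 0.04], [0, 0, 0, 0, 0, 0, 0.04], [0, 0, 0, 0, 0, 0, 0.04]]])

```text
t: 9.88
eef_pos: [0.6696, -0.0074, 0.026]
tool_rot: [0.0, 0.715, 0.699, 0.0]
contact_force: [-2.4, -0.4, 5.4]
gripper_width: 0.515
grasp_force: 42.4
```

Call:
move_arm(commands=[[[0, 0, 0, 0, 0, 0, 0.055], [0, 0, 0, 0, 0, 0, 0.065], [0, 0, 0, 0, 0, 0, 0.065], [0, 0, -0.005, 0, 0, 0, 0.065], [0, 0, -0.02, 0, 0, 0, 0.065], [0, 0, -0.045, 0, 0, 0, 0.065], [0, 0, -0.045, 0, 0, 0, 0.065], [0, 0, -0.045, 0, 0, 0, 0.065], [-0.035, -0.0012, 0, 0, 0, 0, 0.06], [-0.035, -0.0012, 0, 0, 0, 0, 0.06], [-0.035, -0.0012, 0, 0, 0, 0, 0.06]]])

```text
t: 11.25
eef_pos: [0.6636, -0.1134, 0.1874]
tool_rot: [0.001, 0.715, 0.699, 0.001]
contact_force: [-0.1, -0.3, -0.7]
gripper_width: 0.706
grasp_force: 0.0
```

Call:
move_arm(commands=[[[0, 0, 0, 0, 0, -9.7, 0.06], [0, 0, 0, 0, 0, -9.7, 0.06], [0, 0, 0, 0, 0, -9.7, 0.06], [0, 0, 0, 0, 0, -9.7, 0.06], [0, 0, 0, 0, 0, -9.7, 0.06], [0, 0, 0, 0, 0, -9.7, 0.06], [0, 0, 0, 0, 0, -9.7, 0.06], [0, 0, 0, 0, 0, -9.7, 0.06], [0, 0, 0, 0, 0, 0, 0.06], [0, 0, 0, 0, 0, 0, 0.06], [0, 0, 0, 0, 0, 0, 0.06]]])

```text
t: 12.62
eef_pos: [0.6635, -0.1123, 0.1857]
tool_rot: [0.0, 0.121, 0.993, -0.0]
contact_force: [-0.2, -0.0, 0.3]
gripper_width: 0.702
grasp_force: 0.0
```

```bash
python3 - <<'E'
from h import *
k=shot("w3",(180,60,200,180),4);print(4*(proj(k,[[.6661,-.1128,.066],[.669,-.0075,.04]])-[180,60]))
E
```

```text
[ 0.6635 -0.1123  0.1857] psi 166.15002867375003 down [ 4.e-04 -3.e-04 -1.e+00] q [ 0.35   0.546 -0.396  1.582  0.232  1.059  1.222] t 12.625
[[280.73232187 516.60422175]
 [695.11462171 400.79310535]]
```

View pics/w3.png

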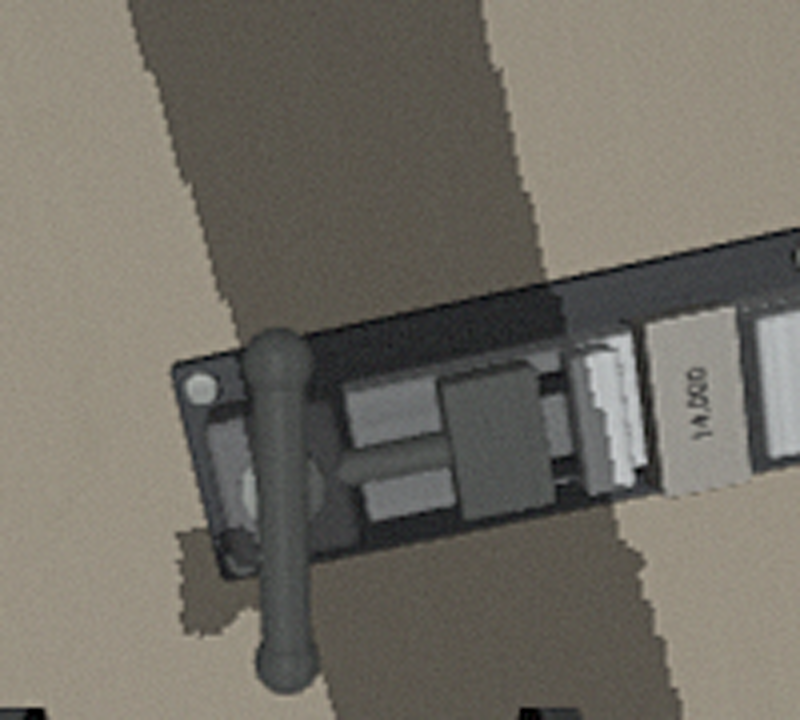

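The block sits square between the jaws with gaps on both sides. The bar's balls are at (278,362) and (286,662).

```bash
python3 - <<'E'
from h import *
k=load("w3");px=lambda u:(np.array(u,float)+.5)/4-.5+[180,60]
e=np.array([back(k,px(w),.066) for w in([278,362],[286,662])]);d=e[0]-e[1]
print(e,np.linalg.norm(d),"mid",e.mean(0),"ang",np.degrees(np.arctan2(d[1],d[0])))
b=np.array([back(k,px(w),.04) for w in([645,325],[735,308],[752,475],[665,495])]);print("block",b.mean(0),b)
E
```

```text
[[ 0.63050003 -0.10504452  0.066     ]
 [ 0.70156719 -0.12055962  0.066     ]] 0.07274104525719755 mid [ 0.66603361 -0.11280207  0.066     ] ang 167.6846400569049
block [ 0.6692295  -0.00685048  0.04      ] [[ 0.64701506 -0.01708892  0.04      ]
 [ 0.64815484  0.00474026  0.04      ]
 [ 0.69089257  0.00354867  0.04      ]
 [ 0.69085553 -0.01860194  0.04      ]]
```

Call:
move_arm(commands=[[[-0.0025, 0, 0, 0, 0, -1.5, 0.05], [0, 0, 0.03, 0, 0, 0, 0.05], [0, 0, 0.04, 0, 0, 0, 0.05], [0, 0, 0.035, 0, 0, 0, 0.05], [0, 0, 0.02, 0, 0, 0, 0.05], [0, 0, 0.01, 0, 0, 0, 0.05], [0, 0, 0, 0, 0, 0, 0.05], [0, 0, 0, 0, 0, 0, 0.05], [0, 0, 0, 0, 0, 0, 0.05]]], squeeze=80)

```text
t: 13.8
eef_pos: [0.6667, -0.113, 0.0516]
tool_rot: [0.001, 0.107, 0.994, -0.0]
contact_force: [-0.4, 0.5, 0.8]
gripper_width: 0.587
grasp_force: 0.0
```

Call:
move_arm(commands=[[[0, 0, 0, 0, 0, 0, 0.025], [0, 0, 0, 0, 0, 0, 0.015], [0, 0, 0, 0, 0, 0, 0.008], [0, 0, 0, 0, 0, 0, 0.008], [0, 0, 0, 0, 0, 0, 0.008], [0, 0, 0, 0, 0, 0, 0.008], [0, 0, 0, 0, 0, 0, 0.008]]])

```text
t: 14.68
eef_pos: [0.666, -0.1129, 0.0507]
tool_rot: [0.0, 0.107, 0.994, -0.0]
contact_force: [-2.0, 0.7, 5.0]
gripper_width: 0.11
grasp_force: 76.7
```

```bash
python3 -c "
from station import bot
o=bot.get_obs();print(o['q'],o['torque'],o['contact_force'],o['eef_pos'])"
```

```text
[ 0.32432512  0.70029495 -0.3591772   1.66111167  0.31018048  0.83657542
  1.19018626] [0.037556   0.43408586 0.03026442] [-1.96399654  0.72823219  4.97586358] [ 0.66599248 -0.11289715  0.05073286]
```

Call:
move_arm(commands=[[[0, 0, 0, 0, 0, 6, 0.008], [0, 0, 0, 0, 0, 6, 0.008], [0, 0, 0, 0, 0, 6, 0.008], [0, 0, 0, 0, 0, 6, 0.008], [0, 0, 0, 0, 0, 6, 0.008], [0, 0, 0, 0, 0, 6, 0.008], [0, 0, 0, 0, 0, 6, 0.008], [0, 0, 0, 0, 0, 6, 0.008], [0, 0, 0, 0, 0, 6, 0.008], [0, 0, 0, 0, 0, 6, 0.008]]])

```text
t: 15.92
eef_pos: [0.6661, -0.1128, 0.0507]
tool_rot: [0.0, 0.59, 0.807, 0.0]
contact_force: [-1.8, 0.2, 3.8]
gripper_width: 0.114
grasp_force: 76.7
```

```bash
cat > st.py <<'E'
from h import *
o=bot.get_obs();m=R.from_quat(np.roll(o["tool_rot"],-1)).as_matrix()
print("psi",np.degrees(np.arctan2(m[1,0],m[0,0])).round(2),"tq",o["torque"].round(3),"F",o["contact_force"].round(1),"pos",o["eef_pos"].round(4),"q",o["q"].round(2),"w",o["gripper_width"],o["t"])
E
python3 st.py
```

```text
psi 107.62 tq [0.034 0.366 0.32 ] F [-1.8  0.2  3.8] pos [ 0.6661 -0.1128  0.0507] q [ 0.15  0.67 -0.1   1.68  0.09  0.8   0.31] w 0.11414204343383189 15.925
```

Call:
move_arm(commands=[[[0, 0, 0, 0, 0, 6, 0.008], [0, 0, 0, 0, 0, 6, 0.008], [0, 0, 0, 0, 0, 6, 0.008], [0, 0, 0, 0, 0, 6, 0.008], [0, 0, 0, 0, 0, 5, 0.008], [0, 0, 0, 0, 0, 0, 0.008], [0, 0, 0, 0, 0, 0, 0.008]]])

```text
t: 16.8
eef_pos: [0.6662, -0.1128, 0.0507]
tool_rot: [0.0, 0.773, 0.635, 0.0]
contact_force: [-1.1, 0.1, 5.3]
gripper_width: 0.113
grasp_force: 76.5
```

```bash
python3 st.py
```

```text
psi 78.77 tq [ 0.116  0.314 -0.075] F [-1.1  0.1  5.3] pos [ 0.6662 -0.1128  0.0507] q [ 0.06  0.67  0.03  1.68 -0.02  0.79 -0.1 ] w 0.11321897565184204 16.8
```

Call:
move_arm(commands=[[[0, 0, 0, 0, 0, 5, 0.008], [0, 0, 0, 0, 0, 5, 0.008], [0, 0, 0, 0, 0, 5, 0.008], [0, 0, 0, 0, 0, 5, 0.008], [0, 0, 0, 0, 0, 5, 0.008], [0, 0, 0, 0, 0, 5, 0.008], [0, 0, 0, 0, 0, 0, 0.008]]])

```text
t: 17.68
eef_pos: [0.6662, -0.1128, 0.0507]
tool_rot: [0.0, 0.911, 0.413, 0.0]
contact_force: [-1.7, -0.1, 4.3]
gripper_width: 0.111
grasp_force: 76.5
```

```bash
python3 st.py
```

```text
psi 48.74 tq [ 0.085  0.305 -0.   ] F [-1.7 -0.1  4.3] pos [ 0.6662 -0.1128  0.0507] q [-0.04  0.68  0.16  1.69 -0.14  0.78 -0.53] w 0.1114882841818767 17.675
```

Call:
move_arm(commands=[[[0, 0, 0, 0, 0, 4, 0.008], [0, 0, 0, 0, 0, 4, 0.008], [0, 0, 0, 0, 0, 4, 0.008]]])

```text
t: 18.05
eef_pos: [0.6662, -0.1129, 0.0507]
tool_rot: [0.0, 0.949, 0.315, 0.0]
contact_force: [-2.9, 0.5, 5.4]
gripper_width: 0.111
grasp_force: 77.0
```

```bash
python3 st.py
```

```text
psi 36.72 tq [-0.014  0.261  0.435] F [-2.9  0.5  5.4] pos [ 0.6662 -0.1129  0.0507] q [-0.07  0.68  0.22  1.69 -0.19  0.79 -0.7 ] w 0.11109301876006002 18.05
```

Call:
move_arm(commands=[[[0, 0, 0, 0, 0, 4, 0.008], [0, 0, 0, 0, 0, 4, 0.008], [0, 0, 0, 0, 0, 4, 0.008]]])

```text
t: 18.42
eef_pos: [0.6663, -0.1129, 0.0508]
tool_rot: [0.0, 0.977, 0.214, 0.0]
contact_force: [-1.8, 0.2, 4.5]
gripper_width: 0.109
grasp_force: 77.2
```

```bash
python3 st.py
```

```text
psi 24.73 tq [-0.02   0.261  0.512] F [-1.8  0.2  4.5] pos [ 0.6663 -0.1129  0.0508] q [-0.11  0.69  0.27  1.7  -0.24  0.79 -0.87] w 0.10921826404486781 18.425
```

The torque rose to 0.51 N m, which puts the spring gap about half closed. I'll let go, rise and look.

Call:
move_arm(commands=[[[0, 0, 0, 0, 0, 0, 0.008], [0, 0, 0, 0, 0, 0, 0.02], [0, 0, 0, 0, 0, 0, 0.04], [0, 0, 0, 0, 0, 0, 0.05], [0, 0, 0, 0, 0, 0, 0.05], [0, 0, 0, 0, 0, 0, 0.05], [0, 0, -0.01, 0, 0, 0, 0.05], [0, 0, -0.03, 0, 0, 0, 0.05], [0, 0, -0.04, 0, 0, 0, 0.05], [0, 0, -0.04, 0, 0, 0, 0.05], [0, 0, -0.03, 0, 0, 0, 0.05], [0, 0, 0, 0, 0, 0, 0.05], [0, 0, 0, 0, 0, 0, 0.05], [0, 0, 0, 0, 0, 0, 0.05]]])

```text
t: 20.18
eef_pos: [0.6651, -0.1127, 0.199]
tool_rot: [-0.0, 0.977, 0.214, -0.001]
contact_force: [0.2, 0.5, -0.4]
gripper_width: 0.585
grasp_force: 0.0
```

```bash
python3 - <<'E'
from h import *
k=shot("w4");c=proj(k,[[.668,-.05,.04]])[0].astype(int);print(c)
im=cv2.imread("pics/w4_raw.png");x=max(c[0]-75,0);y=max(c[1]-65,0);cv2.imwrite("pics/w4.png",cv2.resize(im[y:y+130,x:x+150],None,fx=4.5,fy=4.5,interpolation=cv2.INTER_CUBIC))
E
```

```text
[ 0.6651 -0.1127  0.199 ] psi 24.75336171221375 down [-2.2e-03  2.0e-04 -1.0e+00] q [-0.151  0.521  0.325  1.603 -0.184  1.05  -0.912] t 20.175
[196 147]
```

View pics/w4.png

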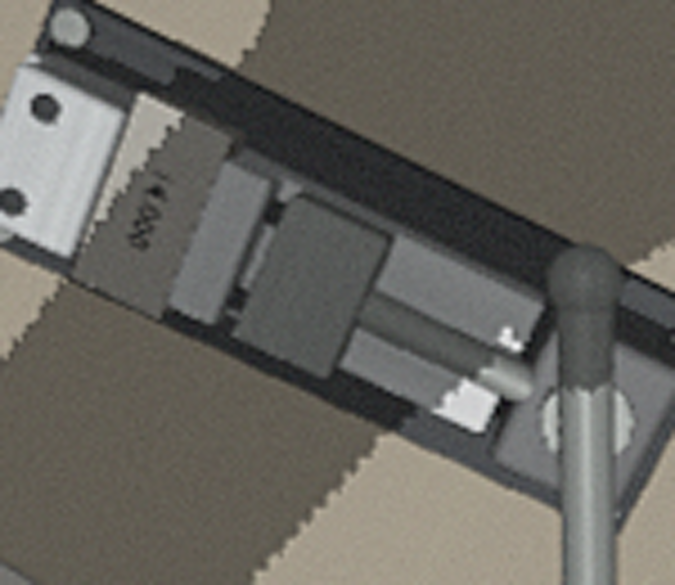

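The block (around 155,210) is square between both jaws, the spring gap (around 250,250) is about half of its 8 mm, and the fingers are clear.

```bash
python3 -c "
from station import bot
print(bot.hand_in())"
```

```text
the job is handed in; nothing more can be done
None
```

The gauge block is clamped square and centred in the fixture with the spring gap about half closed (about 4 mm by handle torque and the final picture). The handle is released and the job is handed in; no verdict came back.

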